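# Slide the baking tray home over the gas ring and hold the surface probe on the stone

## Robot

A 6-joint arm with a two-finger parallel gripper is mounted at the origin on the work surface. World frame = base frame: x ahead of the robot, y to its left, z up, the work surface at z = 0. Lengths are in mm, angles in rad, forces in N, time in s.
With the tool pointing down it reaches from about 350 to 725 mm from the base axis. Payload 6 kg.
Tool frame: the origin (TCP) lies midway between the tips of the shut fingers; the grasp point (between the pads) lies 19 mm behind it; z points along the fingers, y is the line along which they close (so a half turn about z gives the same grasp; the last joint's range is limited). The gripper opens to 85 mm and grips with 20 to 120 N. Pads are 22 mm wide; open, the fingers measure 114 mm over their backs; the gripper's body (76 mm by 85 mm) begins 54 mm behind the grasp point. The pads swing forward as they close: fully open they stand 13 mm farther back than shut.
Start: joints at [-0.863, 0.04, 0.085, 0, -1.615, -0.334], TCP at [219.101, -558.541, 231.261] pointing down, gripper open.
Joint ranges: [-2.56, 2.56], [-1.29, 2.01], [-1.08, 1.49], [-3.29, 1.98], [-2.81, -0.18], [-2.99, 2.99]. Speed limits (rad/s): [2.57, 2.57, 3.01, 3.14, 3.14, 3.14].

## Interface

Orientations are given as a 3x3 rotation matrix whose columns are the frame's x, y, z axes.
In Python, from cell import manip, cams, ticket gives the robot as it stands.
- The arm moves only by the tool servo_tool, never from a script. Its argument "plan" is a list of rows, each a list of 5 numbers: the opening, from 0 (shut) to 1 (fully open), then the shift along the tool's x, y, z in units of 50 mm (1.0 is 50 mm), then the turn about the tool's z in units of 10 degrees (1.0 is 10 degrees). A call has 1 to 20 rows; each row is the pose to reach, as a shift and turn from the pose commanded when the call began, along the tool's axes at that moment; what a row does not reach only later rows make up. A row lasts 1/8 s, in which the tool goes at most 62.5 mm and 10.7 degrees, less where a joint would pass 70% of its speed; a pose out of reach is approached as far as the arm can. A call with a gripper value outside its range is refused whole. The fingers move at their own pace and stop on an object; "squeeze" is the grip in N (left out, the last holds). Time passes only in rows, so rows that repeat a pose let the fingers close. It gives the time, the measured TCP pose, the force, the opening and the grip force at its end, in the units of the state.
- manip.get_state(): the state, without advancing time (a new reading comes with each control period).
- cams.read_camera(name): name is "side" or "top" or "wrist"; returns the picture (480x640x3 uint8, red, green, blue); there is no depth.
- cams.camera_info(name): a dict with "mtx" (3x3 intrinsics, pixels), "dist" ([k1, k2, p1, p2, k3] as OpenCV has them; the pictures are not rectified), "origin" and "attitude" of the camera in the world; the wrist camera has in their place "hand_eye" (4x4, takes a point from camera to tool coordinates, whose origin is the TCP and whose axes are the flange's). Camera axes: x right, y down, z forward; pixel columns grow to the right and rows downward; lengths in mm; the calibration is good to about 2 mm. A picture is of the moment at which its call begins: read the wrist's pose just before it. camera_info takes no time and is no camera call.
- ticket.finish_job(): hands the job in; it is judged then, once.
The state is a dict: "clock": time; "q": joint angles; "qvel": joint speeds; "joint_efforts": joint torques, N m; "position": TCP position; "orientation": TCP orientation; "force": force on the tool from outside, world axes, zero at the start; "wrist_torque": the same for the moment, N m; "gripper_width": opening from 0.0 (shut) to 1.0 (fully open); "grip_force": force on a finger pad.
Only numpy, scipy, OpenCV 4.12 (cv2) and the standard library are available. Lean on these libraries where they do the work, as an engineer would, in place of code of your own. Each camera call takes 0.05 s, during which the arm holds its last target. There are 200 camera calls.

## Task

Slide the tray with the baking stone on it fully home into the slots of the rack over the gas ring, then take the yellow surface probe out of its wooden block. Finish while still holding the probe upright with its spring tip on the red spot of the stone, pressed gently so that the tip is pushed about half-way in; keep holding it there. Leave the mug, bowl, saucepan and whisk alone.

Things in the scene. Friction and masses are not known exactly. Their poses are not given: they have to be found in the camera images.
- rack: Fixed steel rack over a gas ring on bricks. Origin on the work surface under the tray's centre when home; x = slide-in direction, z up. Lower rails at y = +-83 mm, x = -170 to 70 mm, tops at z = 119 mm; outer walls' inner faces y = +-88, tops z = 131; upper lips (z 129 to 133) from x = 0 to 68 form slots, mouths flaring up to z = 139 at x = -17. Back stop x = 65.5. Open above between the lips.
- tray_grip (a point): Centre of the grip of the tray's upright black handle: 16 mm (x) by 26 mm (y), top 20 mm above this point, tray plate's top 26 mm below. x = slide-in direction, z up. Fully home it lies at x = -75.5, y = 0 (+-3 play), z = 149 mm in the rack's frame. The loose tray (0.3 kg) starts on the rails just before the slots.
- tray: The aluminium tray: plate 130 mm (x) by 170 mm (y), 4 mm thick, with 19 mm side flanges outside a rim 13 mm high. Origin at the centre of its underside; the handle's grip point is at x = -76, z = 30 mm.
- spot (a point): Centre of the red spot, 20 mm across, on the top face of the baking stone. The grey stone is a disc 112 mm across and 14 mm thick, lying loose in the tray (about 0.36 kg); the spot is 25 mm from the stone's centre, z up.
- stone: The baking stone; origin at the centre of its underside, the spot 25 mm along its x.
- probe_grip (a point): Centre of the probe's yellow square handle, 26 x 26 mm, 70 mm tall, faces along x and y, z up along the probe. Below it: a grey collar 38 mm wide (underside 40 mm below this point), a 12 mm steel stem, and the copper tip, its end 110 mm below this point when out. Weighs 0.13 kg; starts upright in the block, collar resting on the block's top.
- probe: The whole probe with its tip; origin at the end of the tip when out, 110 mm below probe_grip on the axis, axes as at probe_grip.
- probe_end (a point): The end of the probe's copper tip, rounded with 4.5 mm radius; it moves with the tip.
- tip (a joint): How far the probe's spring tip is pushed in: 0 = fully out, 0.010 m = fully in. The spring pushes with 1.6 N at the start of travel, 3.6 N at half travel (0.005), 5.6 N at the end.
- block: Fixed dark wooden block, 85 x 85 x 85 mm, origin at the centre of its underside, with a 23 mm hole straight down its middle in which the probe's stem hangs freely.
- mug: Blue ceramic mug, 80 mm wide, 92 mm high, loose; origin under its centre. To be left alone.
- bowl: Red melamine bowl, 136 mm wide, 60 mm high, loose; origin under its centre. To be left alone.
- saucepan: Aluminium saucepan, 170 mm wide, 85 mm high, with a handle along its -y, loose; origin under its centre. To be left alone.
- whisk: Steel whisk, 270 mm long, lying along its x, loose; origin on the work surface below where handle and wires meet. To be left alone.
Mind the look-alikes: they are no part of the job. What is shaped like the probe but blue or turquoise is not meant.

How it is judged:
By the outcome, as a careful person would: the job done as asked, in the order asked, and still so for the second after the job is handed in, while the arm keeps its last pose, push and grip.
It also fails if it takes over 58 s, if anything falls off the work surface, if the arm or the gripper's body presses on something with over 40 N, if the wrist force passes 120 N, or if a joint passes its speed limit or range.

## Working session

There is one attempt and no reset: what is moved stays moved. The work goes in short steps, Python scripts to look and compute and a tool call to move; the robot and the scene stay as the last step left them, time stands still between calls to the robot, and variables do not carry over. Pictures are saved under pics/ and viewed, at most 10 in all, crops included, and the job is handed in when it is done.

Besides the shell and the picture viewer there is one more tool, called after "Call:" as a command line: name --pt "numbers of a row" for each row, then --argument value for the rest. servo_tool: Moves the arm, as the interface text tells. Its arguments: {"type":"object","properties":{"plan":{"type":"array","items":{"type":"array","items":{"type":"number"}}},"squeeze":{"type":"number"}},"required":["plan"]}

```bash
ls; mkdir -p pics
python3 - <<'E'
from cell import manip, cams, ticket
import cv2,numpy as np
np.set_printoptions(precision=4,suppress=True)
for n in ("top","side","wrist"):
    im=cams.read_camera(n); cv2.imwrite(f"pics/{n}0.png",im[:,:,::-1])
    print(n,{k:np.array(v).tolist() for k,v in cams.camera_info(n).items()})
s=manip.get_state();print(s)
E
```

```text
pics
top {'mtx': [[540.3377565049618, 0.0, 321.4092478146793], [0.0, 540.3377565049618, 234.08623119442782], [0.0, 0.0, 1.0]], 'dist': [-0.06787202069187458, 0.0, 0.0, 0.0, 0.0], 'origin': [298.80115060717725, -62.30761843477103, 1557.6089219339315], 'attitude': [[-0.019810794123195866, -0.9838722812084506, 0.17777195140372362], [-0.9995482915015982, 0.023509302112867017, 0.018722330795121454], [-0.022599676821679456, -0.17732074606160864, -0.9838935956818249]]}
side {'mtx': [[602.6061455463597, 0.0, 311.08336316408617], [0.0, 602.6061455463597, 243.103370390823], [0.0, 0.0, 1.0]], 'dist': [-0.07860505940947424, 0.0, 0.0, 0.0, 0.0], 'origin': [392.2509200703029, -1428.4371171965577, 953.1200220673566], 'attitude': [[0.9946433002375353, -0.037679903329704646, 0.09625450731081561], [-0.10171070078980436, -0.5227867243220471, 0.8463740155613655], [0.018429287491127638, -0.8516303574660123, -0.523818762173408]]}
wrist {'mtx': [[336.36132901336396, 0.0, 322.956240254133], [0.0, 336.36132901336396, 238.68989777386452], [0.0, 0.0, 1.0]], 'dist': [-0.052021796931042356, 0.0, 0.0, 0.0, 0.0], 
[... 175 characters left out ...]
07351931631473], [-0.00010297615124504665, -0.287111421391445, 0.9578971871252655, -142.77289931064303], [0.0, 0.0, 0.0, 1.0]]}
{'clock': 0.15, 'q': array([-0.8633,  0.0407,  0.084 , -0.0003, -1.6155, -0.3337]), 'qvel': array([ 0.0006, -0.0009,  0.0032,  0.002 ,  0.0006,  0.0002]), 'joint_efforts': array([ -0.0028, -36.8617,  34.769 ,   6.9361,  -0.0045,   0.    ]), 'position': array([ 219.053 , -558.3059,  230.5006]), 'orientation': array([[-0.9309, -0.3652, -0.0006],
       [-0.3652,  0.9309,  0.0013],
       [ 0.0001,  0.0014, -1.    ]]), 'force': array([ 0.1603, -0.2869, -0.4207]), 'wrist_torque': array([-0.0729, -0.0563, -0.0022]), 'grip_force': 0.0, 'gripper_width': 1.0027190228434952}
```

View pics/top0.png

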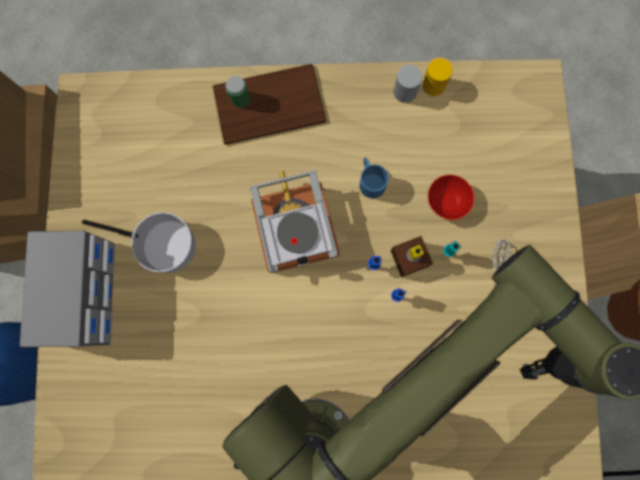

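View pics/side0.png

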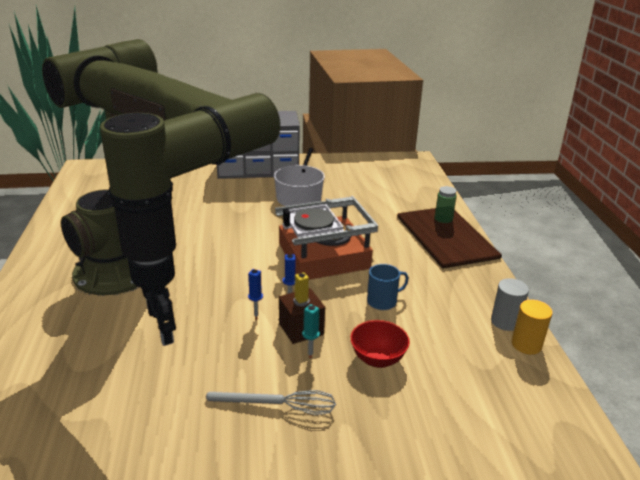

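The top view shows the rack and tray at about (297,225), with the black handle at (302,260) and the red spot at (294,241). The yellow probe is at (417,252), with blue look-alikes at (375,262) and (398,295) and a turquoise one at (452,248). The side view agrees: probe at (301,290), tray at (315,220).

```bash
cat > h.py <<'E'
from cell import manip, cams, ticket
import cv2,numpy as np
from scipy.spatial.transform import Rotation as R
np.set_printoptions(precision=1,suppress=True)
def cam(n,s=None):
    c=cams.camera_info(n)
    if n!="wrist": return np.array(c["mtx"]),np.array(c["dist"]),np.array(c["origin"]),np.array(c["attitude"])
    H=np.array(c["hand_eye"]);O=np.array(s["orientation"]);p=np.array(s["position"])
    return np.array(c["mtx"]),np.array(c["dist"]),O@H[:3,3]+p,O@H[:3,:3]
def ray(C,px):
    u=cv2.undistortPoints(np.array([[px]],float),C[0],C[1])[0,0]
    return C[2],C[3]@np.array([u[0],u[1],1])
def atz(C,px,z):
    o,d=ray(C,px); return o+d*(z-o[2])/d[2]
def proj(C,P):
    P=np.atleast_2d(np.array(P,float)); r=C[3].T
    return cv2.projectPoints(P,cv2.Rodrigues(r)[0],-r@C[2],C[0],C[1])[0][:,0]
def tri(*cp):
    A=np.zeros((3,3));b=np.zeros(3)
    for C,px in cp:
        o,d=ray(C,px);d=d/np.linalg.norm(d);M=np.eye(3)-np.outer(d,d);A+=M;b+=M@o
    return np.linalg.solve(A,b)
E
python3 - <<'E'
from h import *
T=cam("top");S=cam("side")
print("probe top",tri((T,(417.5,251.5)),(S,(301,276))), atz(T,(417.5,251.5),160))
print("handle",atz(T,(302,260),169)); print("spot",atz(T,(294,241),140))
for n,p in dict(b1=(375,261),b2=(398,294),cy=(453,247),mug=(373,178),bowl=(451,196),blockc=(411,256)).items(): print(n,atz(T,p,90))
im=cv2.imread("pics/top0.png")
a=cv2.resize(im[165:275,240:345],None,fx=5,fy=5,interpolation=cv2.INTER_CUBIC)
cv2.imwrite("pics/c1.png",a)
E
```

```text
probe top [ 500.  -285.9  157.5] [ 499.2 -285.5  160. ]
handle [482.7  15.8 169. ]
spot [538.   38.1 140. ]
b1 [ 485.8 -179.3   90. ]
b2 [ 394.5 -238.2   90. ]
cy [ 519.3 -394.8   90. ]
mug [ 720.7 -182.6   90. ]
bowl [ 663.4 -398.4   90. ]
blockc [ 497.2 -278.3   90. ]
```

View pics/c1.png

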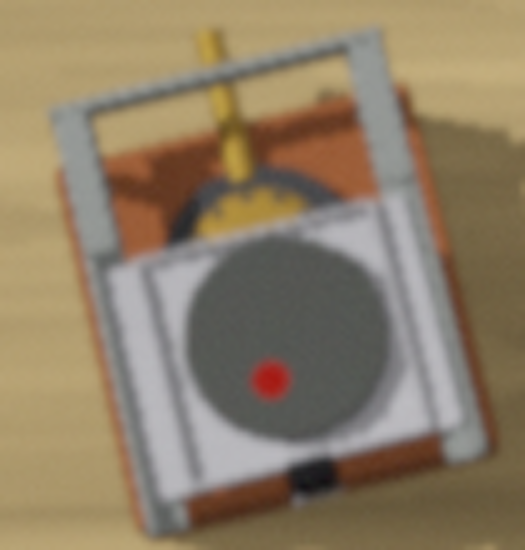

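The crop shows the tray on the rails just before the slots. The slide-in direction runs up the image, tilted about 13° left. The handle is at crop (313,475), the spot at (270,380), and the stone's centre is near (288,338). Next I'll move over the handle to look closer.

Call:
servo_tool --pt "1 -0.3 0.3 -0.4 0" --pt "1 -0.9 0.9 -0.9 0.1" --pt "1 -1.7 1.7 -1.4 0.2" --pt "1 -2.5 2.5 -1.4 0.3" --pt "1 -3.3 3.3 -1.4 0.4" --pt "1 -4.1 4.1 -1.4 0.5" --pt "1 -4.9 4.9 -1.4 0.6" --pt "1 -5.7 5.7 -1.4 0.7" --pt "1 -6.5 6.5 -1.4 0.8" --pt "1 -7.3 7.2 -1.4 0.9" --pt "1 -8.0 7.9 -1.4 0.9" --pt "1 -8.5 8.4 -1.4 0.9" --pt "1 -8.8 8.7 -1.4 0.9" --pt "1 -8.8 8.7 -1.4 0.9" --pt "1 -8.8 8.7 -1.4 0.9"

```text
clock: 2.02
position: [469.6, 6.5, 301.9]
orientation: [[-0.977, -0.215, 0.001], [-0.215, 0.977, 0.0], [-0.001, -0.0, -1.0]]
force: [0.7, -0.7, -0.7]
gripper_width: 0.999
grip_force: 0.0
```

Run:
```python
from h import *
import pickle
s=manip.get_state(); im=cams.read_camera("wrist"); t=cams.read_camera("top")
pickle.dump(s,open("s1.pkl","wb"));cv2.imwrite("pics/w1.png",im[:,:,::-1]);cv2.imwrite("pics/top1.png",t[:,:,::-1])
print(s["clock"],s["position"],s["orientation"],s["q"])
```

```text
2.025 [469.6   6.5 301.9] [[-1.  -0.2  0. ]
 [-0.2  1.   0. ]
 [-0.  -0.  -1. ]] [ 0.4 -0.3 -0.1  0.  -1.8 -1.8]
```

View pics/w1.png

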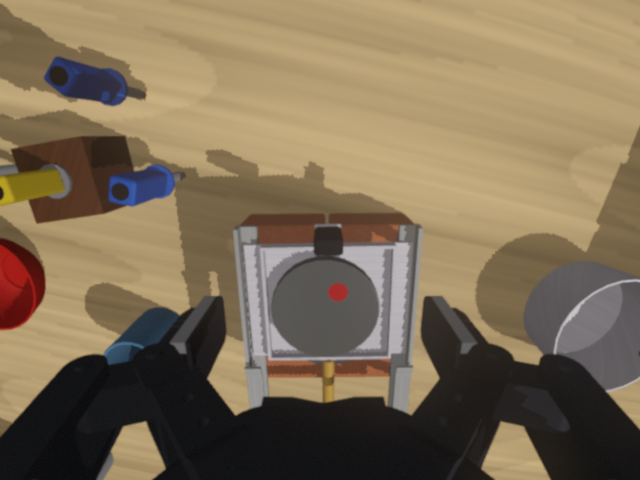

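The wrist view shows the handle at (328,240), the spot at (338,292) and the stone centred near (325,306). The rail ends are at (236,228) and (421,226), and the tray lies straight on the rails.

Run:
```python
from h import *
import pickle
s=pickle.load(open("s1.pkl","rb"));W=cam("wrist",s);T=cam("top")
im=cv2.imread("pics/w1.png").astype(int)
t=cv2.imread("pics/top0.png").astype(int)
def cen(m): y,x=np.nonzero(m);return (x.mean(),y.mean(),len(x),x.min(),x.max(),y.min(),y.max())
red=lambda a:(a[...,2]>130)&(a[...,1]<60)&(a[...,0]<60)
m=red(im);m[:,:270]=0;m[:,400:]=0;c=cen(m);print("spot w",c[:3],atz(W,c[:2],137.))
m=red(t);m[:230]=0;m[250:]=0;m[:,:280]=0;m[:,310:]=0;c2=cen(m);print("spot t",c2[:3],atz(T,c2[:2],137),tri((W,c[:2]),(T,c2[:2])))
m=im.max(-1)<60;m[:215]=0;m[270:]=0;m[:,:290]=0;m[:,370:]=0;c=cen(m);print("hand w",c)
for y in range(222,260,2): 
  x=np.nonzero(m[y])[0]; print(y,(x.min(),x.max(),im[y,x.min():x.max()].mean().round()) if len(x) else None,end=";")
print()
m=t.max(-1)<60;m[:250]=0;m[275:]=0;m[:,:290]=0;m[:,320:]=0;c=cen(m);print("hand t",c,atz(T,c[:2],169),atz(T,c[:2],160))
for n,p in dict(nl=(236,228),nr=(421,226),mouthL=(246,368),mouthR=(412,368)).items(): print(n,atz(W,p,131 if n[0]=='n' else 133))
a=np.array([[52,108],[381,32],[150,533],[492,455]])/5+[240-.4,165-.4]
for p in a: print(atz(T,p,131))
a=cv2.resize(cv2.imread("pics/w1.png")[205:405,225:430],None,fx=3.9,fy=2.9,interpolation=cv2.INTER_CUBIC);cv2.imwrite("pics/c2.png",a[:,:800])
```

```text
spot w (np.float64(337.5816733067729), np.float64(291.7410358565737), 251) [539.8  36.8 137. ]
spot t (np.float64(293.6060606060606), np.float64(240.5151515151515), 33) [539.8  39.3 137. ] [540.5  38.3 134.8]
hand w (np.float64(326.6923076923077), np.float64(243.59615384615384), 832, np.int64(292), np.int64(350), np.int64(227), np.int64(268))
222 None;224 None;226 None;228 (np.int64(317), np.int64(338), np.float64(43.0));230 (np.int64(316), np.int64(339), np.float64(40.0));232 (np.int64(315), np.int64(340), np.float64(40.0));234 (np.int64(315), np.int64(340), np.float64(40.0));236 (np.int64(315), np.int64(341), np.float64(40.0));238 (np.int64(315), np.int64(341), np.float64(41.0));240 (np.int64(314), np.int64(341), np.float64(43.0));242 (np.int64(314), np.int64(341), np.float64(46.0));244 (np.int64(314), np.int64(342), np.float64(47.0));246 (np.int64(315), np.int64(341), np.float64(47.0));248 (np.int64(315), np.int64(341), np.float64(46.0));250 (np.int64(315), np.int64(341), np.float64(46.0));252 (np.int64(315), np.int64(340), np.float64(47.0));254 (np.int64(317), np.int64(334), np.float64(50.0));256 (np.int64(318), np.int64(330), np.float64(56.0));258 (np.int64(314), np.int64(336), np.float64(52.0));
hand t (np.float64(302.33962264150944), np.float64(260.20754716981133), 53, np.int64(298), np.int64(307), np.int64(257), np.int64(263)) [482.1  14.9 169. ] [483.3  15.4 160. ]
nl [497.9 -73.6 131. ]
nr [457.5 100.8 131. ]
mouthL [654.1 -40.3 133. ]
mouthR [614.7 139.4 133. ]
[694.5 157.9 131. ]
[732.8 -23.3 131. ]
[459.6 104.6 131. ]
[497.3 -78.2 131. ]
```

View pics/c2.png

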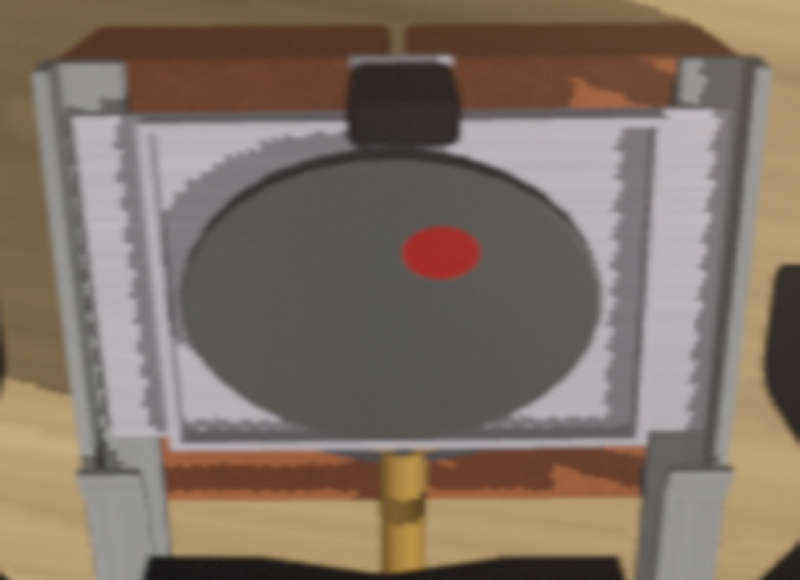

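Run:
```python
from h import *
import pickle
s=pickle.load(open("s1.pkl","rb"));W=cam("wrist",s);T=cam("top")
h=atz(W,(328,246.7),169);print("handle",h,tri((W,(328,246.7)),(T,(302.3,259.7))))
for p in [(314,241),(342,241),(315.5,253),(341,253)]: print(atz(W,p,169))
O=s["orientation"];print("yaw",np.degrees(np.arctan2(-O[0,1],O[1,1])))
ex=np.array([np.cos(np.radians(12.7)),np.sin(np.radians(12.7)),0])
o=np.array([644.5,51.4,0]);
ey=np.array([-ex[1],ex[0],0])
for n,g in dict(w=h,t=np.array([482.2,15,169])).items(): print("handle in rack",ex@(g-o),ey@(g-o))
for g in (h,): print("tool shift to handle", O.T@(np.array([g[0],g[1],136])-s["position"])/50)
m=cv2.imread("pics/w1.png").astype(int)
```

```text
handle [485.3  14.3 169. ] [482.2  13.9 178.6]
[482.9   1.4 169. ]
[477.7  24.9 169. ]
[493.3   4.9 169. ]
[488.5  26.5 169. ]
yaw 12.3930852829433
handle in rack -163.43745974717552 -1.238999553991042
handle in rack -166.33165832085584 0.17158156683635042
tool shift to handle [-0.3  0.1  3.3]
```

Call:
servo_tool --pt "0.7 -0.1 0.05 0.6 0" --pt "0.7 -0.28 0.09 1.6 0" --pt "0.7 -0.28 0.09 2.5 0" --pt "0.7 -0.28 0.09 3.1 0" --pt "0.7 -0.28 0.09 3.34 0" --pt "0.7 -0.28 0.09 3.34 0" --pt "0.1 -0.28 0.09 3.34 0" --pt "0.1 -0.28 0.09 3.34 0" --pt "0.1 -0.28 0.09 3.34 0" --pt "0.1 -0.28 0.09 3.34 0" --pt "0.1 -0.28 0.09 3.34 0" --squeeze 30

```text
clock: 3.5
position: [483.2, 14.5, 135.9]
orientation: [[-0.977, -0.215, 0.002], [-0.215, 0.977, 0.0], [-0.002, -0.0, -1.0]]
force: [-0.8, 0.3, 5.9]
gripper_width: 0.3
grip_force: 30.8
```

Call:
servo_tool --pt "0.1 -0.05 0 -0.02 0" --pt "0.1 -0.18 0 -0.02 0" --pt "0.1 -0.35 0 -0.02 0" --pt "0.1 -0.53 0 -0.02 0" --pt "0.1 -0.7 0 -0.02 0" --pt "0.1 -0.88 0 -0.02 0" --pt "0.1 -1.05 0 -0.02 0" --pt "0.1 -1.2 0.01 -0.02 0" --pt "0.1 -1.35 0.01 -0.02 0" --pt "0.1 -1.48 0.01 -0.02 0" --pt "0.1 -1.58 0.01 -0.02 0" --pt "0.1 -1.64 0.01 -0.02 0" --pt "0.1 -1.66 0.01 -0.02 0"

```text
clock: 5.12
position: [563.0, 32.4, 135.9]
orientation: [[-0.977, -0.215, -0.002], [-0.215, 0.977, -0.001], [0.002, -0.001, -1.0]]
force: [-6.3, -1.1, 4.9]
gripper_width: 0.299
grip_force: 30.4
```

Call:
servo_tool --pt "0.1 -0.04 0 0 0" --pt "0.1 -0.08 0 0 0" --pt "0.1 -0.12 0 0 0" --pt "0.1 -0.15 0 0 0" --pt "0.1 -0.15 0 0 0"

```text
clock: 5.75
position: [568.8, 33.7, 135.9]
orientation: [[-0.977, -0.215, -0.005], [-0.215, 0.977, -0.002], [0.005, -0.0, -1.0]]
force: [-13.2, -1.3, 8.0]
gripper_width: 0.305
grip_force: 30.8
```

Call:
servo_tool --pt "0.1 -0.04 0 0 0" --pt "0.1 -0.08 0 0 0" --pt "0.1 -0.1 0 0 0" --pt "0.1 -0.1 0 0 0"

```text
clock: 6.25
position: [569.3, 33.9, 135.7]
orientation: [[-0.976, -0.216, -0.015], [-0.215, 0.976, -0.004], [0.016, -0.0, -1.0]]
force: [-34.7, -1.1, 17.8]
gripper_width: 0.3
grip_force: 32.0
```

Run:
```python
from h import *
import pickle
s=manip.get_state(); im=cams.read_camera("wrist"); t=cams.read_camera("top")
pickle.dump(s,open("s2.pkl","wb"));cv2.imwrite("pics/w2.png",im[:,:,::-1]);cv2.imwrite("pics/top2.png",t[:,:,::-1])
print(s["clock"],s["position"],s["force"],s["wrist_torque"],s["q"])
```

```text
6.25 [569.3  33.9 135.7] [-34.7  -1.1  17.8] [-0.1 11.3  0.3] [ 0.4 -0.  -0.1 -0.  -1.5 -1.8]
```

View pics/w2.png

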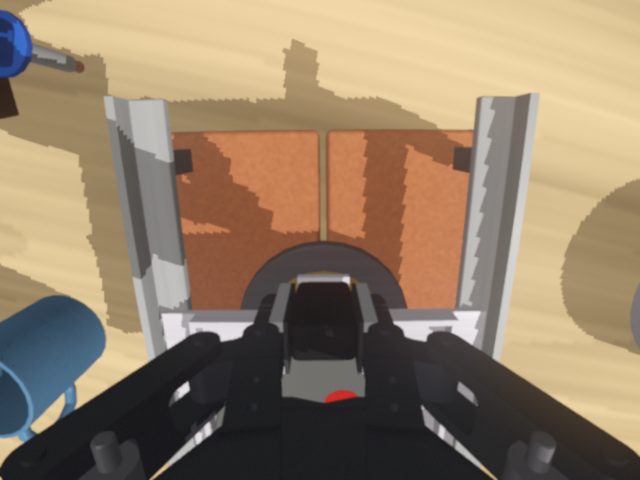

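The tray is firmly against something at 35 N, and the grip is where I expect home to be. I'll take the push off, open, lift clear and check.

Call:
servo_tool --pt "0.1 0.08 0 0 0" --pt "0.1 0.08 0 0 0" --pt "0.7 0.08 0 0 0" --pt "0.7 0.08 0 0 0" --pt "0.7 0.08 0 0 0" --pt "0.7 0.08 0 -0.5 0" --pt "0.7 0.3 0 -1.4 0" --pt "1 0.9 0 -2.5 0" --pt "1 1.2 0 -3.3 0" --pt "1 1.2 0 -3.4 0" --pt "1 1.2 0 -3.4 0"

```text
clock: 7.72
position: [517.3, 22.9, 304.9]
orientation: [[-0.977, -0.215, -0.0], [-0.215, 0.977, 0.001], [0.0, 0.001, -1.0]]
force: [0.2, -0.1, 0.2]
gripper_width: 0.998
grip_force: 0.0
```

Run:
```python
from h import *
import pickle
s=manip.get_state(); im=cams.read_camera("wrist"); t=cams.read_camera("top")
pickle.dump(s,open("s3.pkl","wb"));cv2.imwrite("pics/w3.png",im[:,:,::-1]);cv2.imwrite("pics/top3.png",t[:,:,::-1])
print(s["clock"],s["position"],s["force"],s["q"])
W=cam("wrist",s)
a=im[:,:,::-1].astype(int)
m=(a[...,2]>130)&(a[...,1]<60)&(a[...,0]<60);m[:,:200]=0;m[:,450:]=0;y,x=np.nonzero(m)
if len(x): c=(x.mean(),y.mean());print(c,len(x),atz(W,c,137))
```

```text
7.725 [517.3  22.9 304.9] [ 0.2 -0.1  0.2] [ 0.4 -0.2  0.  -0.  -1.8 -1.8]
(np.float64(332.0358744394619), np.float64(323.4170403587444)) 223 [625.3  56.4 137. ]
```

View pics/w3.png

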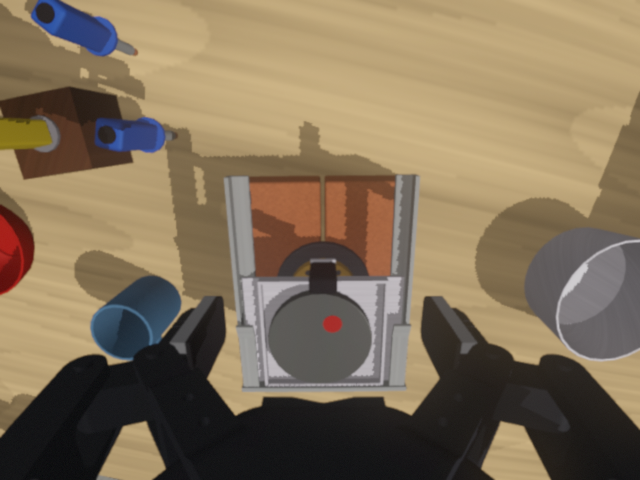

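The wrist view shows the tray in the slots with its front edge at row 385 against the back stop. The spot is at (332,323) and moved 88 mm with the tray, so the tray is home. Next I'll go over the probe.

Call:
servo_tool --pt "1 0.2 -0.4 0 0" --pt "1 0.5 -1.2 0 0" --pt "1 0.8 -2.1 0 0" --pt "1 1.1 -3.0 0 0" --pt "1 1.4 -3.9 0 0" --pt "1 1.7 -4.7 0 0" --pt "1 1.9 -5.4 0 0" --pt "1 2.05 -5.8 0 0" --pt "1 2.05 -5.86 0 0" --pt "1 2.05 -5.86 0 0" --pt "1 2.05 -5.86 0 0"

```text
clock: 9.2
position: [480.1, -285.1, 305.2]
orientation: [[-0.976, -0.216, -0.0], [-0.216, 0.976, 0.0], [0.0, 0.0, -1.0]]
force: [-0.2, -0.8, 0.5]
gripper_width: 1.003
grip_force: 0.0
```

Run:
```python
from h import *
import pickle
s=manip.get_state(); im=cams.read_camera("wrist"); t=cams.read_camera("top");S=cams.read_camera("side")
pickle.dump(s,open("s4.pkl","wb"))
for n,i in (("w4",im),("top4",t),("side4",S)): cv2.imwrite(f"pics/{n}.png",i[:,:,::-1])
print(s["clock"],s["position"],s["force"],s["q"],s["orientation"])
a=t.astype(int);m=(a[...,0]>120)&(a[...,1]<60)&(a[...,2]<60);m[:,:270]=0;m[:,310:]=0;y,x=np.nonzero(m)
print(len(x),x.mean(),y.mean(),atz(cam("top"),(x.mean(),y.mean()),137))
```

```text
9.2 [ 480.1 -285.1  305.2] [-0.2 -0.8  0.5] [-0.2 -0.   0.1 -0.  -1.8 -1.2] [[-1.  -0.2 -0. ]
 [-0.2  1.   0. ]
 [ 0.   0.  -1. ]]
30 286.3666666666667 209.36666666666667 [625.5  58.  137. ]
```

View pics/w4.png

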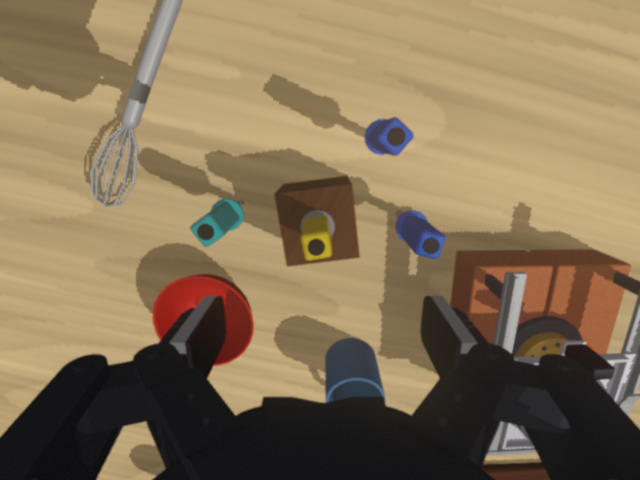

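The wrist view shows the yellow probe's top face at about (316,246), its collar at (318,222), and the block around it. The blue and turquoise look-alikes are about 100 mm off on either side.

Run:
```python
from h import *
import pickle
s=pickle.load(open("s4.pkl","rb"));W=cam("wrist",s);T=cam("top");O=s["orientation"]
a=cv2.imread("pics/w4.png");b=a.astype(int)
m=(b[...,2]>90)&(b[...,1]>80)&(b[...,0]<60);m[:200]=0;m[290:]=0;m[:,:290]=0;m[:,:]&=True;m[:,345:]=0
for y in range(210,264,3): print(y,"".join("%4d"%v if k else "   ." for v,k in zip(b[y,296:338:2,2],m[y,296:338:2])))
# block top face
g=b.sum(-1); 
for y in (195,205,215,225,235,250): print(y,[ (x) for x in range(268,372) if abs(g[y,x+1]-g[y,x-1])>60 ])
```

```text
210    .   .   .   .   .   .   .   .   .   .   .   .   .   .   .   .   .   .   .   .   .
213    .   .   .   .   .   .   .   .   .   .   .   .   .   .   .   .   .   .   .   .   .
216    .   .   .   .   .   .   .   .   .   .  94  96  99  98 101   .   .   .   .   .   .
219    .   .   .   .   .  99 101 101 102 102 102 103 103 102 102 110   .   .   .   .   .
222    .   .   .   .  96 101 102 102 102 102 102 101 102 102 102 107   .   .   .   .   .
225    .   .   .   .  99 102 102 102 101 103 103 103 102 101 102 108   .   .   .   .   .
228    .   .   .   . 102 104 103 103 103 103 102 103 102 103 102 107 127   .   .   .   .
231    .   .   .  95 102 103 104 103 104 106 109 113 117 123 123 124 129   .   .   .   .
234    .   .   . 106 120 126 133 138 143 149 153 159 163 168 173 173 151   .   .   .   .
237    .   . 104 142 164 169 173 169 178 176 175 180 186 188 188 184 166 127   .   .   .
240    .   .   . 148 178 178 178 138   .   .   .   . 104 164 188 186 173 133   .   .   .
243    .   .   . 135 170 180 134   .   .   .   .   .   .   . 155 186 181 147   .   .   .
246    .   .   . 121 156 164   .   .   .   .   .   .   .   . 111 184 184 156   .   .   .
249    .   .   . 108 152 173  99   .   .   .   .   .   .   . 133 186 186 169 113   .   .
252    .   .   .   . 141 174 165   .   .   .   .   .   . 113 180 190 188 176 118   .   .
255    .   .   .   . 126 167 185 180 158 127 119 135 170 186 187 187 182 160   .   .   .
258    .   .   .   .   . 153 179 182 178 173 171 157 141 136 124 109   .   .   .   .   .
261    .   .   .   .   .   .   .   .   .   .   .   .   . 116   .   .   .   .   .   .   .
195 [274, 275, 353, 371]
205 [275, 276, 353, 354]
215 [277, 278, 324, 325, 329, 330, 354, 355, 356]
225 [279, 280, 300, 327, 328, 329, 333, 334, 335, 355, 356, 357]
235 [273, 274, 280, 281, 332, 333, 356, 357, 358]
250 [282, 283, 284, 285, 302, 303, 304, 307, 308, 309, 322, 323, 324, 325, 330, 331, 332, 357, 358, 359, 360]
```

Run:
```python
from h import *
import pickle
s=pickle.load(open("s4.pkl","rb"));W=cam("wrist",s);T=cam("top");O=s["orientation"]
P=np.array([atz(W,p,160) for p in [(301,235.5),(329.5,232),(332.5,256),(304.3,260)]]);print(P)
e=lambda v:np.degrees(np.arctan2(v[1],v[0]))
print([e(P[(i+1)%4]-P[i]) for i in range(4)],[np.linalg.norm(P[(i+1)%4]-P[i]) for i in range(4)])
c=P.mean(0);print("c",c,"hole",atz(W,(316.7,246.5),160))
B=np.array([atz(W,p,85) for p in [(274.5,195),(284,252),(353.3,200),(358.5,250)]]);print(e(B[1]-B[0]),e(B[3]-B[2]))
t=cv2.imread("pics/top0.png").astype(int);m=(t[...,2]>120)&(t[...,1]>100)&(t[...,0]<70);m[:235]=0;m[265:]=0;m[:,:400]=0;m[:,435:]=0;y,x=np.nonzero(m);print(len(x),x.mean(),y.mean(),atz(T,(x.mean(),y.mean()),150))
print("tool yaw (y axis)",e(O[:,1]))
```

```text
[[ 494.5 -302.1  160. ]
 [ 485.8 -278.   160. ]
 [ 507.3 -270.3  160. ]
 [ 516.6 -294.6  160. ]]
[np.float64(109.74437622962837), np.float64(19.66870967327351), np.float64(-68.95171450868091), np.float64(-161.20962494784064)] [np.float64(25.58960786935937), np.float64(22.7889109320952), np.float64(25.955548941647752), np.float64(23.382764952062)]
c [ 501.1 -286.3  160. ] hole [ 501.5 -286.3  160. ]
19.625034238689185 19.8141327508664
104 414.91346153846155 251.21153846153845 [ 501.5 -280.3  150. ]
tool yaw (y axis) 102.46226959587274
```

Call:
servo_tool --pt "1 -0.2 -0.05 0.5 -0.4" --pt "1 -0.4 -0.11 1.5 -0.72" --pt "1 -0.4 -0.11 2.5 -0.72" --pt "1 -0.4 -0.11 3.4 -0.72" --pt "1 -0.4 -0.11 3.9 -0.72" --pt "1 -0.4 -0.11 3.98 -0.72" --pt "1 -0.4 -0.11 3.98 -0.72" --pt "0.1 -0.4 -0.11 3.98 -0.72" --pt "0.1 -0.4 -0.11 3.98 -0.72" --pt "0.1 -0.4 -0.11 3.98 -0.72" --pt "0.1 -0.4 -0.11 3.98 -0.72" --pt "0.1 -0.4 -0.11 3.98 -0.72" --pt "0.1 -0.4 -0.11 3.98 -0.72" --squeeze 50

```text
clock: 10.98
position: [500.9, -286.7, 106.8]
orientation: [[-0.942, -0.336, 0.001], [-0.336, 0.942, -0.0], [-0.0, -0.0, -1.0]]
force: [-0.3, -0.1, 4.2]
gripper_width: 0.294
grip_force: 49.5
```

Call:
servo_tool --pt "0.1 0 0 -0.2 0" --pt "0.1 0 0 -0.7 0" --pt "0.1 0 0 -1.4 0" --pt "0.1 0 0 -2.1 0" --pt "0.1 0 0 -2.9 0" --pt "0.1 0 0 -3.7 0" --pt "0.1 0 0 -4.3 0" --pt "0.1 0 0 -4.5 0" --pt "0.1 0 0 -4.5 0" --pt "0.1 0 0 -4.5 0"

```text
clock: 12.22
position: [500.6, -286.3, 329.3]
orientation: [[-0.942, -0.336, -0.003], [-0.336, 0.942, 0.001], [0.002, 0.002, -1.0]]
force: [-0.1, -0.8, -2.9]
gripper_width: 0.301
grip_force: 49.2
```

Call:
servo_tool --pt "0.1 -0.2 0.25 0 0" --pt "0.1 -0.6 0.75 0 0" --pt "0.1 -1.1 1.35 0 0" --pt "0.1 -1.6 1.95 0 0" --pt "0.1 -2.1 2.55 0 0" --pt "0.1 -2.6 3.15 0 0" --pt "0.1 -3.1 3.75 0 0" --pt "0.1 -3.6 4.35 0 0" --pt "0.1 -4.0 4.85 0 0" --pt "0.1 -4.4 5.3 0 0" --pt "0.1 -4.6 5.55 0 0" --pt "0.1 -4.66 5.64 0 0" --pt "0.1 -4.66 5.64 0 0" --pt "0.1 -4.66 5.64 0 0"

```text
clock: 13.98
position: [625.4, 56.3, 331.7]
orientation: [[-0.942, -0.335, 0.0], [-0.335, 0.942, 0.0], [-0.0, -0.0, -1.0]]
force: [-0.6, -0.9, -1.2]
gripper_width: 0.297
grip_force: 49.2
```

Run:
```python
from h import *
import pickle
s=manip.get_state(); im=cams.read_camera("wrist"); t=cams.read_camera("top");S=cams.read_camera("side")
pickle.dump(s,open("s5.pkl","wb"))
for n,i in (("w5",im),("top5",t),("side5",S)): cv2.imwrite(f"pics/{n}.png",i[:,:,::-1])
print(s["clock"],s["position"],s["force"],s["q"],s["orientation"])
C=cam("side");p=s["position"]
print("exp tip side px",proj(C,[p-[0,0,91.8],[625.4,57.2,137]]))
print("exp tip wrist px",proj(cam("wrist",s),[p-[0,0,91.8],[625.4,57.2,137]]))
c=S[:,:,::-1][150:290,240:400];cv2.imwrite("pics/c5.png",cv2.resize(np.hstack([c,im[200:340,240:400,::-1]]),None,fx=2.5,fy=4,interpolation=cv2.INTER_CUBIC))
```

```text
13.975 [625.4  56.3 331.7] [-0.6 -0.9 -1.2] [ 0.4  0.2  0.4  0.  -1.8 -1.6] [[-0.9 -0.3  0. ]
 [-0.3  0.9  0. ]
 [-0.  -0.  -1. ]]
exp tip side px [[335.8 178.4]
 [334.3 211.2]]
exp tip wrist px [[323.3 242.1]
 [324.  212.5]]
```

View pics/c5.png

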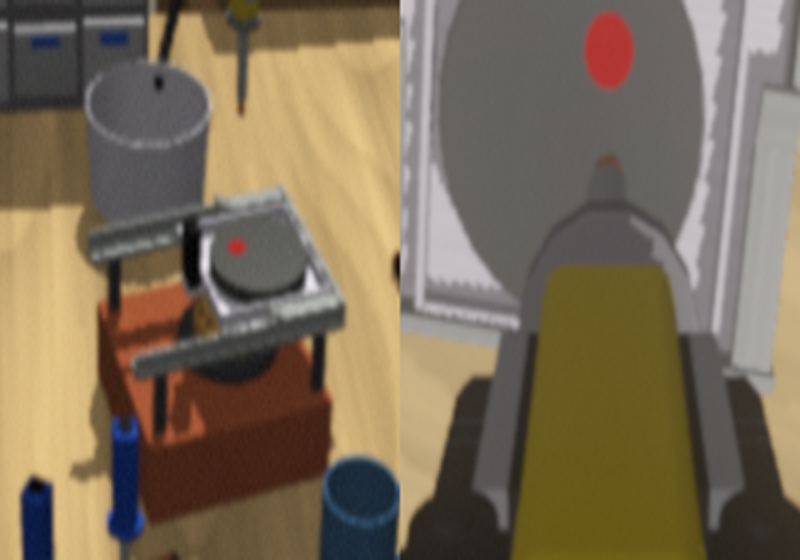

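Left half (side view): the tip is at px (336,178) and the spot at (335,212), both within a pixel of prediction. Right half (wrist view): the tip is at (323,239) and the spot at (323,212.5), and the tray is against the stop. The probe is straight in the grip, so I'll lower it.

Call:
servo_tool --pt "0.1 0 0.01 0.2 0" --pt "0.1 0 0.02 0.6 0" --pt "0.1 0 0.02 1.1 0" --pt "0.1 0 0.02 1.5 0" --pt "0.1 0 0.02 1.75 0" --pt "0.1 0 0.02 1.88 0" --pt "0.1 0 0.02 1.92 0" --pt "0.1 0 0.02 1.92 0" --pt "0.1 0 0.02 1.92 0"

```text
clock: 15.25
position: [625.5, 58.2, 236.0]
orientation: [[-0.942, -0.336, 0.001], [-0.336, 0.942, 0.0], [-0.001, -0.0, -1.0]]
force: [0.1, 0.3, -1.5]
gripper_width: 0.297
grip_force: 49.2
```

Run:
```python
from h import *
F=[]
for i in range(6):
    s=manip.get_state();F.append(s["force"]);im=cams.read_camera("wrist")
print(s["clock"],s["position"],np.array(F))
cv2.imwrite("pics/w6.png",im[:,:,::-1])
a=im.astype(int);m=(a[...,0]>120)&(a[...,1]<60)&(a[...,2]<60);m[:,:270]=0;m[:,400:]=0;y,x=np.nonzero(m)
W=cam("wrist",s);print(len(x),x.min(),x.max(),y.min(),y.max(),proj(W,[[625.4,57.2,137],s["position"]-[0,0,91.8]]))
```

```text
15.5 [625.3  58.2 235.5] [[ 0.1  0.3 -1.5]
 [-0.2  0.2 -1.2]
 [ 0.2  0.2 -1.8]
 [-0.4 -0.3 -1.5]
 [-0.7  0.  -1.6]
 [ 0.5 -0.1 -0.4]]
288 309 332 228 247 [[321.9 239.2]
 [323.2 242.1]]
```

Call:
servo_tool --pt "0.1 0 -0.01 0.06 0" --pt "0.1 0 -0.02 0.12 0" --pt "0.1 0 -0.02 0.18 0" --pt "0.1 0 -0.02 0.18 0" --pt "0.1 0 -0.02 0.18 0"

```text
clock: 16.18
position: [625.6, 57.2, 226.7]
orientation: [[-0.942, -0.336, 0.0], [-0.336, 0.942, 0.0], [-0.0, -0.0, -1.0]]
force: [-1.0, 0.1, 0.6]
gripper_width: 0.298
grip_force: 49.4
```

```bash
cat > f.py <<'E'
from h import *
F=[];P=[]
for i in range(12):
    s=manip.get_state();F.append(s["force"]);P.append(s["position"]);im=cams.read_camera("wrist")
print(s["clock"],np.mean(P,0),np.mean(F,0).round(2),np.std(F,0))
E
python3 f.py
```

```text
16.725 [625.6  57.2 226.5] [-0.4 -0.3  1.1] [0.4 0.3 0.4]
```

Call:
servo_tool --pt "0.1 0 0 0.03 0" --pt "0.1 0 0 0.057 0" --pt "0.1 0 0 0.057 0" --pt "0.1 0 0 0.057 0" --pt "0.1 0 0 0.057 0"

```text
clock: 17.4
position: [625.6, 57.2, 223.6]
orientation: [[-0.942, -0.336, 0.0], [-0.336, 0.942, 0.0], [-0.0, 0.0, -1.0]]
force: [-0.7, 0.3, 2.3]
gripper_width: 0.294
grip_force: 49.5
```

```bash
python3 f.py
python3 - <<'E'
from h import *
im=cams.read_camera("wrist");S=cams.read_camera("side")
cv2.imwrite("pics/c7.png",cv2.resize(np.hstack([S[150:290,240:400,::-1],im[200:340,240:400,::-1]]),None,fx=2.5,fy=4,interpolation=cv2.INTER_CUBIC))
E
```

```text
17.95 [625.6  57.2 223.5] [-0.5  0.   2.4] [0.6 0.5 0.5]
```

View pics/c7.png

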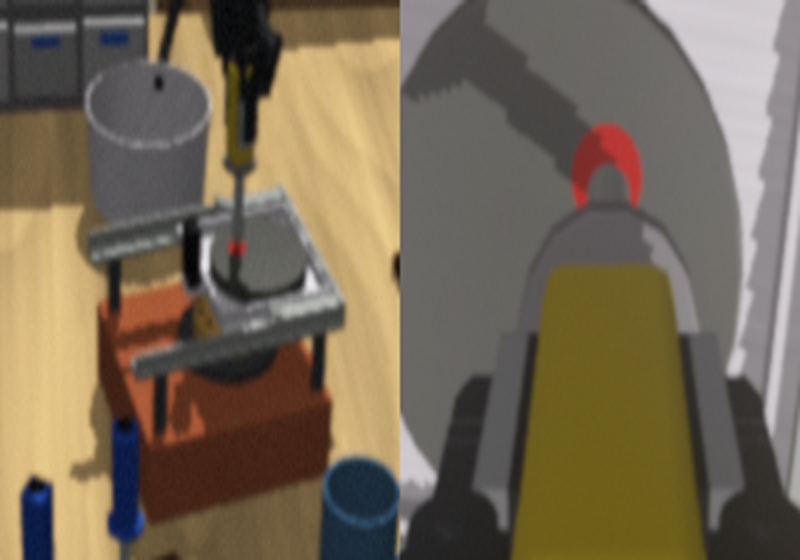

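Both views show the stem standing upright on the red spot (wrist px (323,240), side px (335,211)), with the tray home. The spring force is about 3.75 N and the height agrees, so the tip is in about 5.3 mm. I'll hand it in.

```bash
python3 -c "
from cell import ticket
print(ticket.finish_job())"
```

```text
the job is handed in; nothing more can be done
None
```

I handed the job in at about 18 s: the tray is home against the back stop, and the arm is holding the yellow probe upright on the red spot with its tip about half-way in (roughly 5.3 mm of 10).

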